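Feel the gap of the float-stem jig with a taper gauge

TASK

Before the next batch of fishing floats, the gap of the green stem jig has to be read with the taper feeler gauge that lies in the jig's channel. Slide the gauge along the channel, blade first, into the gap between the fixed fence and the round nose of the red jaw until you feel it drag snugly on both sides, and leave it lying there, without forcing the jaw open. Let go of everything and leave the other things on the bench where they are.

Things in the scene. Friction and masses are not known exactly. Their poses are not given: they have to be found in the camera images.
- jig: Green jig fixed to the bench. Origin at bench height under the channel's centre line; x along the channel (the way the gauge is pushed), y to the jaw's side, z up. Bed x -180 to 200, y -70 to 110 mm, its top 20 mm above the bench. The 43 mm wide channel is centred on y = 0, open at the -x end; its low guide on the jaw's side (face y = 21.5 mm, x -150 to 65 mm) is 10 mm high.
- anvil (a point): Point on the face of the jig's straight fence, opposite the jaw's nose, 6 mm above the bed, at jig x = 90, y = -21.5 mm. The fence runs along the channel from x = -150 to 190 mm, 12 mm high above the bed; 22 mm high near the jaw (x = 45 to 135 mm).
- jaw: Red sliding jaw, 24 to 45 mm high above the bed, 75 mm long across the channel. Origin on the bed, at the axis of its round nose; axes as the jig's. It can slide along jig y but stiff friction of about 16 N holds it: a snug gauge does not move it, a hard shove on the gauge (roughly 20 N or more) wedges it open.
- jaw_nose (a point): Axis of the jaw's upright round steel nose (radius 10 mm, 24 mm high), 6 mm above the bed. The gap to be felt is its distance from anvil less 10 mm: 12 to 21 mm, different each time.
- gauge: Loose taper gauge, 165 mm long, about 0.3 kg, lying in the channel. Origin on its underside at the middle of the heel's front face; x along the blade to its tip, z up. Blade x 0 to 120 mm, 12 mm thick, straight edge y = -20 mm along the fence, slanting edge on the jaw's side; 28 mm wide at the heel, 8 mm at the tip (1 mm in 6). At the start the tip is 45 to 75 mm short of the gap.
- heel (a point): Centre of the gauge's orange heel block, 45 long x 40 wide x 45 mm high (gauge x = -45 to 0): 22.5 mm above its underside and ahead of its rear face, where it is best pushed, low down but above the channel's walls. Sliding free it needs 0.5 to 4 N; once fence and jaw both touch, the force rises by 1 to 2 N per mm; at 6 to 14 N it is snug.
- flank: Frame on the gauge's slanting edge (red line): origin where the slanting edge meets the heel, x along the slanting edge towards the tip (122 mm long), y outwards from it, towards the jaw. The free play between blade and jaw is the y of jaw_nose in this frame, less 10 mm.
- wrench: Steel wrench lying on the bench, a bystander.
- brush: Brush lying on the bench, a bystander.
- cup_yellow: Yellow paint cup, 66 mm wide, 75 mm high, a bystander; origin under its centre.
- cup_orange: Orange paint cup, 66 mm wide, 75 mm high, a bystander; origin under its centre.
- paint_bottle: Orange paint bottle, 66 mm wide, 170 mm high, a bystander; origin under its centre.
- jar: Glass jar, 76 mm wide, 90 mm high, a bystander; origin under its centre.
- thinner_can: Red can, 80 mm wide, 110 mm high, a bystander; origin under its centre.
Mind the look-alikes: they are no part of the job. There is more than one size of the gauge; the one meant has the size given above.

How it is judged:
On the way:
1. the blade, pushed into the gap, drags on the jaw's nose with at least 1 N (contact force between gauge and jaw above 1 N), for 0.1 s.
At the end, for the whole second after the job is handed in: The gauge lies flat and at rest in the gap, with at most 1.5 mm of play between its slanting edge and the jaw's nose and at most 1.5 mm between its straight edge and the fence, and the jaw is within 2.5 mm of where it was at the start (y of jaw_nose in the frame of flank below 0.0115 m and x of jaw_nose in the frame of flank between 0.005 and 0.12 m and y of anvil in the frame of gauge above -0.0215 m and angle between gauge's own z axis and vertical below 0.06 rad and distance of jaw_nose from where it was at the start of the episode below 0.0025 m and linear speed of gauge below 0.01 m/s); the robot touches nothing.
It fails at once if the jaw is forced more than 2.5 mm from its setting (distance of jaw_nose from where it was at the start of the episode above 0.0025 m).
It fails at once if a bystander is moved more than 30 mm (distance of any of wrench, brush, cup_yellow, cup_orange, paint_bottle, jar, thinner_can from where it was at the start of the episode above 0.03 m).
It also fails if it takes over 38 s, if anything falls off the work surface, if the arm or the gripper's body presses on something with over 40 N, if the wrist force passes 120 N, or if a joint passes its speed limit or range.

ROBOT

A 7-joint arm with a two-finger parallel gripper is mounted at the origin on the work surface. World frame = base frame: x ahead of the robot, y to its left, z up, the work surface at z = 0. Lengths are in m, angles in rad, forces in N, time in s.
With the tool pointing down it reaches from about 0.4 to 0.85 m from the base axis. Payload 10.4 kg.
Tool frame: the origin (TCP) lies at the very end of the fingers, on their centre line; the grasp point (between the pads) lies 19 mm behind it; z points along the fingers, y is the line along which they close (so a half turn about z gives the same grasp; the last joint's range is limited). The gripper opens to 85 mm and grips with 20 to 120 N. Pads are 22 mm wide; open, the fingers measure 114 mm over their backs; the gripper's body (76 mm by 85 mm) begins 54 mm behind the grasp point. The pads swing forward as they close: fully open they stand 13 mm farther back than shut.
Start: joints at [1.235, 0.332, -0.065, 1.46, 0.022, 1.35, -0.088], TCP at [0.192, -0.595, 0.231] pointing down, gripper open.
Joint ranges: [-2.6, 2.6], [-0.5, 2.12], [-1.47, 1.34], [0.16, 2.42], [-1.27, 4.41], [0.06, 2.06], [-2.6, 2.6]. Speed limits (rad/s): [2.22, 2.22, 2.79, 2.79, 3.14, 3.14, 3.14].

INTERFACE

Orientations are given as a unit quaternion [x, y, z, w].
In Python, from workcell import * gives the robot as it stands.
- The arm moves only by the tool step_arm, never from a script. Its argument "commands" is one flat list of numbers, 7 for each row, row after row: the finger opening in mm, from 0 to 85.4, then the shift along the world's x, y, z as a fraction of full scale, then the turn, a rotation vector about the world's x, y, z as a fraction of full scale. A call has exactly 10 rows; each row is the pose to reach, as a shift and turn from the pose commanded when the call began, turning the shorter way round; what a row does not reach only later rows make up. Full scale, the value 1, is 0.6 m for a shift and pi rad for a turn. A row lasts 1/8 s, in which the tool goes at most 62.5 mm and 10.7 degrees, less where a joint would pass 70% of its speed; a pose out of reach is approached as far as the arm can. A call with a number of a shift or a turn outside -1 to 1 is refused whole. A call with a gripper value outside its range is refused whole. The fingers move at their own pace and stop on an object; "squeeze" is the grip in N (left out, the last holds). Time passes only in rows, so rows that repeat a pose let the fingers close, or fill a call up. It gives the time, the measured TCP pose, the force, the opening and the grip force at its end, in the units of the state.
- get_obs(): the state, without advancing time (a new reading comes with each control period).
- camera(name): name is "scene" or "side" or "wrist"; returns the picture (480x640x3 uint8, red, green, blue); there is no depth.
- camera_params(name): a dict with "mtx" (3x3 intrinsics, pixels), "extrinsics" (4x4, takes a point from world to camera coordinates); the wrist camera has in their place "tool_from_camera" (4x4, takes a point from camera to tool coordinates, whose origin is the TCP and whose axes are the flange's). Camera axes: x right, y down, z forward; pixel columns grow to the right and rows downward; lengths in m; the calibration is good to about 2 mm. A picture is of the moment at which its call begins: read the wrist's pose just before it. camera_params takes no time and is no camera call.
- hand_in(): hands the job in; it is judged then, once.
The state is a dict: "clock": time; "joint_pos": joint angles; "joint_velocities": joint speeds; "tau": joint torques, N m; "position": TCP position; "ee_rot": TCP orientation; "ft_force": force on the tool from outside, world axes, zero at the start; "torque": the same for the moment, N m; "grip_width": opening from 0.0 (shut) to 1.0 (fully open); "grasp_force": force on a finger pad.
Only numpy, scipy, OpenCV 4.12 (cv2) and the standard library are available. Lean on these libraries where they do the work, as an engineer would, in place of code of your own. Each camera call takes 0.05 s, during which the arm holds its last target. There are 200 camera calls.

## Working session

There is one attempt and no reset: what is moved stays moved. The work goes in short steps, Python scripts to look and compute and a tool call to move; the robot and the scene stay as the last step left them, time stands still between calls to the robot, and variables do not carry over. Pictures are saved under pics/ and viewed, at most 10 in all, crops included, and the job is handed in when it is done.

Besides the shell and the picture viewer there is one more tool, called after ">>>" as name(argument=value, ...) on one line, values as JSON. step_arm: Moves the arm, as the interface text tells. Its arguments: {"type":"object","properties":{"commands":{"type":"array","items":{"type":"number"}},"squeeze":{"type":"number"}},"required":["commands"]}

```bash
mkdir -p pics; python3 - <<'E'
from workcell import *
import cv2
o=get_obs();print({k:o[k] for k in('clock','position','ee_rot','ft_force','grip_width')})
for n in('scene','side'):
    cv2.imwrite(f'pics/{n}0.png',cv2.cvtColor(camera(n),cv2.COLOR_RGB2BGR));p=camera_params(n);print(p)
print(camera_params('wrist'))
E
```

```text
{'clock': 0.0, 'position': array([ 0.19220224, -0.59431389,  0.23050385]), 'ee_rot': array([ 9.87793128e-01,  1.55769753e-01, -1.47479959e-04, -7.06181353e-04]), 'ft_force': array([1.05263503, 0.14368746, 0.15698159]), 'grip_width': 1.001219004817027}
{'mtx': array([[448.06119851,   0.        , 319.1511294 ],
       [  0.        , 448.06119851, 234.01083318],
       [  0.        ,   0.        ,   1.        ]]), 'extrinsics': array([[ 0.37812721,  0.92564436,  0.01422425, -0.19475437],
       [ 0.78636125, -0.3130458 , -0.53257705, -0.35738637],
       [-0.4885241 ,  0.21256727, -0.84626199,  1.34757724],
       [ 0.        ,  0.        ,  0.        ,  1.        ]])}
{'mtx': array([[549.05898784,   0.        , 328.1473909 ],
       [  0.        , 549.05898784, 239.9837626 ],
       [  0.        ,   0.        ,   1.        ]]), 'extrinsics': array([[-8.43522409e-01, -5.37093958e-01, -1.61622967e-04,
         4.42437787e-01],
       [-3.11357322e-01,  4.89241306e-01, -8.14677582e-01,
         2.26658631e-01],
       [ 4.37637479e-01, -6.87148474e-01, -5.79914141e-01,
         1.26858944e+00],
       [ 0.00000000e+00,  0.00000000e+00,  0.00000000e+00,
         1.00000000e+00]])}
{'mtx': array([[423.72034637,   0.        , 322.56167585],
       [  0.        , 423.72034637, 234.4396394 ],
       [  0.        ,   0.        ,   1.        ]]), 'tool_from_camera': array([[ 7.39719945e-06, -9.55726874e-01, -2.94255234e-01,
         7.53032858e-02],
       [ 9.99999991e-01, -3.23867896e-05,  1.30329456e-04,
         1.06258358e-04],
       [-1.34089346e-04, -2.94255232e-01,  9.55726865e-01,
        -1.43081419e-01],
       [ 0.00000000e+00,  0.00000000e+00,  0.00000000e+00,
         1.00000000e+00]])}
```

View pics/scene0.png

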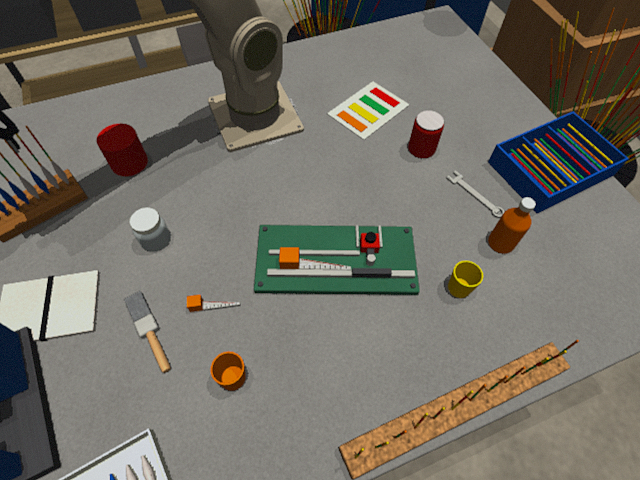

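View pics/side0.png

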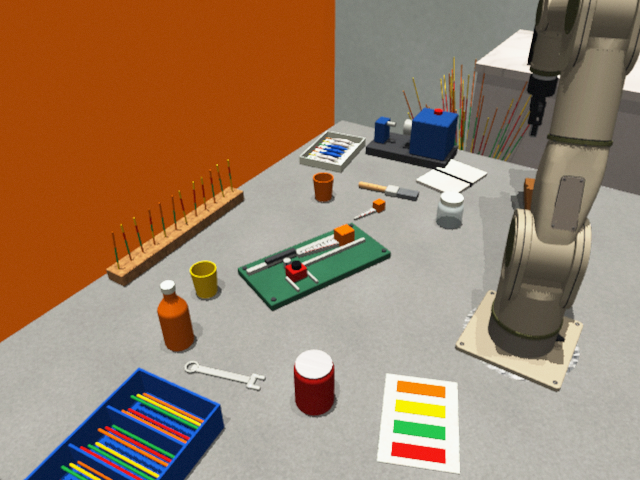

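```bash
cat > h.py <<'E'
import numpy as np,cv2
from workcell import *
def ray(n,uv,z):
    p=camera_params(n);E=p['extrinsics'];R=E[:3,:3];c=-R.T@E[:3,3]
    uv=np.atleast_2d(uv).astype(float)
    d=np.c_[uv,np.ones(len(uv))]@np.linalg.inv(p['mtx']).T@R
    return c+d*((z-c[2])/d[:,2])[:,None]
def proj(n,P):
    p=camera_params(n);E=p['extrinsics'];q=(np.atleast_2d(P)@E[:3,:3].T+E[:3,3])@p['mtx'].T
    return q[:,:2]/q[:,2:]
E
python3 - <<'E'
from h import *
for n in('scene','side'):
    im=cv2.imread(f'pics/{n}0.png');h=cv2.cvtColor(im,cv2.COLOR_BGR2HSV)
    m=cv2.inRange(h,(65,80,50),(90,255,255))
    m=cv2.morphologyEx(m,cv2.MORPH_CLOSE,np.ones((5,5)))
    c=max(cv2.findContours(m,0,2)[0],key=cv2.contourArea)
    P=ray(n,c[:,0],.02)[:,:2]
    print(n,cv2.boundingRect(c),cv2.minAreaRect((P*1000).astype(np.float32)))
    print(cv2.approxPolyDP(c,5,True)[:,0].tolist())
a=cv2.imread('pics/scene0.png')[215:305,245:430];b=cv2.imread('pics/side0.png')[215:310,230:400]
a=cv2.resize(a,(740,300),interpolation=2);b=cv2.resize(b,(740,300),interpolation=2)
cv2.imwrite('pics/c1.png',np.vstack([a,b]))
E
```

```text
scene (254, 225, 165, 68) ((548.9960327148438, 28.60308837890625), (377.3777160644531, 179.1681365966797), 67.48473358154297)
[[260, 225], [254, 290], [418, 291], [410, 227]]
side (238, 224, 152, 83) ((547.828125, 31.932968139648438), (384.20672607421875, 181.14813232421875), 67.46521759033203)
[[389, 251], [352, 224], [355, 239], [364, 242], [307, 266], [309, 275], [294, 285], [285, 280], [282, 262], [252, 275], [245, 268], [332, 231], [238, 271], [272, 306]]
```

View pics/c1.png

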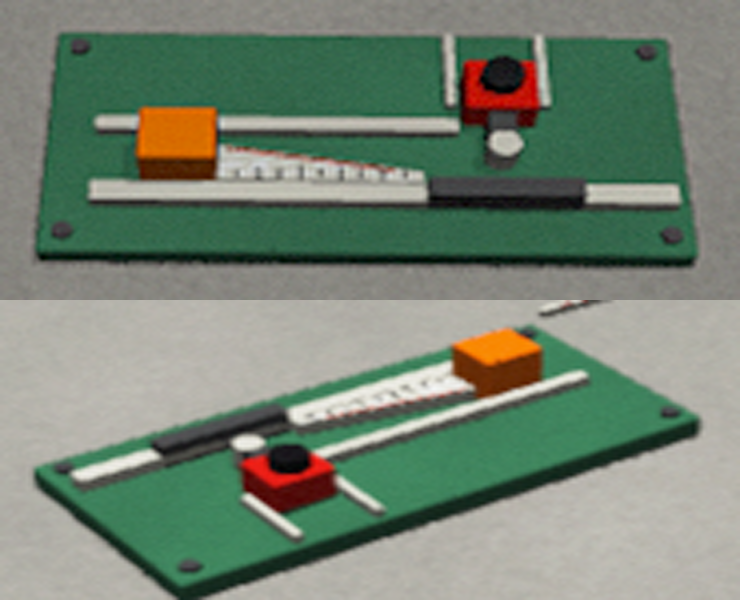

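The gauge wanted is the one with the orange heel at scene (289,258) inside the jig. Look-alike: the small loose gauge at scene (195,302). The other orange things are the cup (228,370) and the bottle (510,230). The crop confirms a large heel in the channel, with the blade pointing at the nose at about (371,258).

```bash
cat >> h.py <<'E'
O=np.array([.5631,.0133]);a=np.radians(67.48);J=np.array([[np.cos(a),np.sin(a)],[-np.sin(a),np.cos(a)]])
jig=lambda P:((np.atleast_2d(P)[:,:2]-O)@J.T*1000).round(1)
wld=lambda q:(O+np.array(q)/1000@J).round(4)
E
python3 - <<'E'
from h import *
S=lambda q:[(x/4+245,y/3.333+215) for x,y in q]
D=lambda q:[(x/4.353+230,(y-300)/3.158+215) for x,y in q]
top=[(138,108),(216,108),(216,143),(137,143)]
for n,f,t,nose,bed,tip in(('scene',S,top,(506,143),[(58,35),(667,40),(695,258),(38,255)],(425,178)),('side',D,[(453,347),(507,330),(541,348),(487,368)],(249,443),[(36,474),(185,588),(698,424),(528,325)],(300,422))):
    print(n,'heel top',jig(ray(n,f(t),.065)).tolist(),'nose',jig(ray(n,f([nose]),.044)),'tip',jig(ray(n,f([tip]),.032)),'bed',jig(ray(n,f(bed),.02)).tolist())
print(wld([-180,0]),wld([-150,0]))
E
```

```text
scene heel top [[-122.5, 17.0], [-77.8, 17.7], [-77.0, -9.9], [-121.6, -10.5]] nose [[90.5  4. ]] tip [[ 43.6 -17.8]] bed [[-179.5, 105.9], [199.6, 106.9], [196.9, -71.2], [-177.2, -73.4]]
side heel top [[-78.3, -14.1], [-122.2, -15.9], [-123.0, 19.1], [-77.1, 24.0]] nose [[86.   5.3]] tip [[ 37.  -15.3]] bed [[197.9, -59.6], [195.0, 113.1], [-174.1, 116.5], [-179.6, -67.9]]
[ 0.4942 -0.153 ] [ 0.5056 -0.1253]
```

>>> step_arm(commands=[0,0.513,0.758,-0.1,0,0,0.2755,0,0.513,0.758,-0.1,0,0,0.2755,0,0.513,0.758,-0.1,0,0,0.2755,0,0.513,0.758,-0.1,0,0,0.2755,0,0.513,0.758,-0.1,0,0,0.2755,0,0.513,0.758,-0.1,0,0,0.2755,0,0.513,0.758,-0.1,0,0,0.2755,0,0.513,0.758,-0.1,0,0,0.2755,0,0.513,0.758,-0.1,0,0,0.2755,0,0.513,0.758,-0.1,0,0,0.2755], squeeze=30)

```text
clock: 1.35
position: [0.5016, -0.1352, 0.1708]
ee_rot: [0.829, 0.559, 0.001, -0.001]
ft_force: [0.0, -0.9, -0.6]
grip_width: -0.0
grasp_force: 0.0
```

```bash
cat >> h.py <<'E'
from scipy.spatial.transform import Rotation as Ro
def wray(o,uv,z):
    p=camera_params('wrist');T=p['tool_from_camera'];R=Ro.from_quat(o['ee_rot']).as_matrix()
    c=o['position']+R@T[:3,3];uv=np.atleast_2d(uv).astype(float)
    d=np.c_[uv,np.ones(len(uv))]@np.linalg.inv(p['mtx']).T@(R@T[:3,:3]).T
    return c+d*((z-c[2])/d[:,2])[:,None]
E
python3 - <<'E'
from h import *
o=get_obs();print(o['position'],jig(o['position']),o['ft_force'])
cv2.imwrite('pics/w1.png',cv2.cvtColor(camera('wrist'),4))
E
```

```text
[ 0.50156168 -0.13518965  0.17075636] [[-160.7   -0. ]] [ 0.04922514 -0.88359281 -0.59151872]
```

View pics/w1.png

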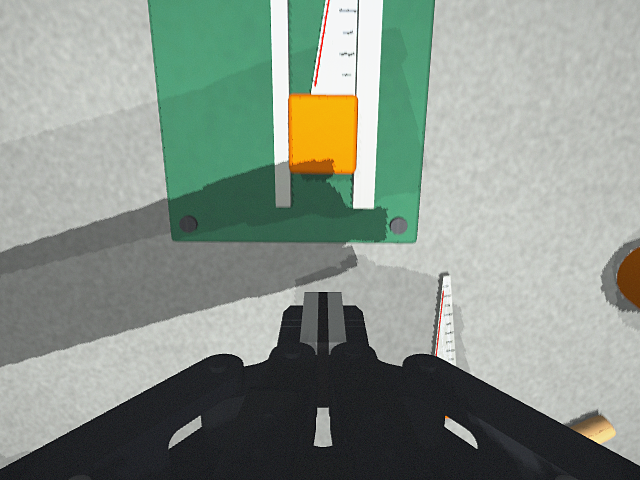

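The wrist view shows the heel at columns 289–357 with its rear edge at row 174. The fingers are centred on it at column 323.

```bash
python3 - <<'E'
from h import *
o=get_obs()
print('heel rear',jig(wray(o,[(289,172),(357,174),(289,95),(356,96)],.065)).tolist(),'bed',jig(wray(o,[(172,241),(417,241)],.02)).tolist(),'chan',jig(wray(o,[(291,207),(353,209)],.031)).tolist())
E
```

```text
heel rear [[-126.8, 19.6], [-127.8, -20.4], [-83.8, 18.8], [-84.2, -18.6]] bed [[-184.5, 109.5], [-183.6, -69.1]] chan [[-156.0, 21.4], [-157.2, -21.1]]
```

>>> step_arm(commands=[0,0,0,-0.1,0,0,0,0,0,0,-0.218,0,0,0,0,0,0,-0.218,0,0,0,0,0,0,-0.218,0,0,0,0,0.003,0.007,-0.218,0,0,0,0,0.006,0.015,-0.218,0,0,0,0,0.006,0.015,-0.218,0,0,0,0,0.006,0.015,-0.218,0,0,0,0,0.006,0.015,-0.218,0,0,0,0,0.006,0.015,-0.218,0,0,0])

```text
clock: 2.65
position: [0.5037, -0.131, 0.0405]
ee_rot: [0.831, 0.556, -0.0, 0.0]
ft_force: [-0.9, 0.4, -0.1]
grip_width: -0.003
grasp_force: 0.0
```

>>> step_arm(commands=[0,0.0038,0.0092,0,0,0,0,0,0.0077,0.0185,0,0,0,0,0,0.0115,0.0277,0,0,0,0,0,0.0153,0.037,0,0,0,0,0,0.0192,0.0462,0,0,0,0,0,0.023,0.0554,0,0,0,0,0,0.0268,0.0647,0,0,0,0,0,0.0306,0.0739,0,0,0,0,0,0.0345,0.0832,0,0,0,0,0,0.0383,0.0924,0,0,0,0])

```text
clock: 3.9
position: [0.5269, -0.0751, 0.0405]
ee_rot: [0.831, 0.556, 0.0, 0.0]
ft_force: [-0.4, -3.4, 1.3]
grip_width: 0.002
grasp_force: 1.3
```

```bash
python3 - <<'E'
from h import *
o=get_obs();print(o['position'],jig(o['position']),J@o['ft_force'][:2],o['ft_force'])
w=cv2.cvtColor(camera('wrist'),4);s=cv2.cvtColor(camera('scene'),4)[215:305,245:430]
cv2.imwrite('pics/w2.png',np.vstack([cv2.resize(w,(440,330)),cv2.resize(s,(440,214),interpolation=2)]))
E
```

```text
[ 0.5268634  -0.075091    0.04052777] [[-95.5  -0.4]] [-3.25774219 -0.94865257] [-0.37142058 -3.37266551  1.29133013]
```

View pics/w2.png

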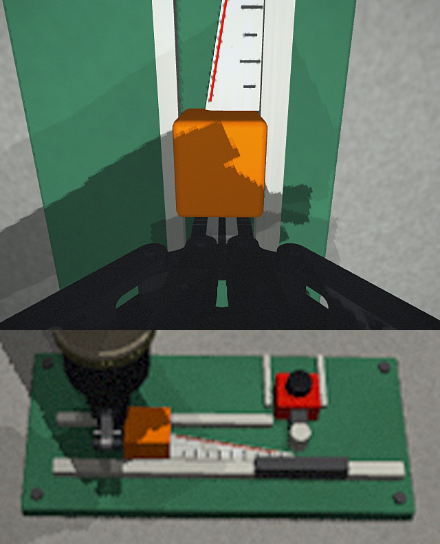

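The pictures show the heel flat against the fingers, the blade along the fence, and the tip just short of the nose. About 55 mm is left.

>>> step_arm(commands=[0,0.0026,0.0062,0,0,0,0,0,0.0051,0.0123,0,0,0,0,0,0.0077,0.0185,0,0,0,0,0,0.0102,0.0246,0,0,0,0,0,0.0128,0.0308,0,0,0,0,0,0.0153,0.037,0,0,0,0,0,0.0179,0.0431,0,0,0,0,0,0.0204,0.0493,0,0,0,0,0,0.0223,0.0539,0,0,0,0,0,0.0223,0.0539,0,0,0,0])

```text
clock: 5.25
position: [0.5403, -0.0425, 0.0406]
ee_rot: [0.831, 0.556, 0.0, -0.0]
ft_force: [0.3, -0.7, -0.4]
grip_width: 0.004
grasp_force: 0.0
```

```bash
python3 - <<'E'
from h import *
o=get_obs();print(o['position'],jig(o['position']),J@o['ft_force'][:2],o['ft_force'])
w=cv2.cvtColor(camera('wrist'),4)
cv2.imwrite('pics/w3.png',w)
E
```

```text
[ 0.5403274  -0.04248092  0.04058413] [[-60.2  -0.3]] [-0.50889348 -0.48243633] [ 0.25073937 -0.65486423 -0.43220412]
```

View pics/w3.png

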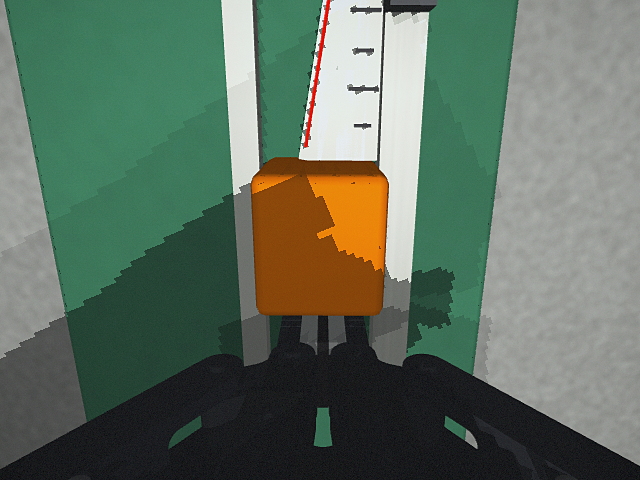

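The heel still slides freely, squarely on the fingers. From here on, short slow steps with a force check after each.

>>> step_arm(commands=[0,0.0006,0.0015,0,0,0,0,0,0.0013,0.0031,0,0,0,0,0,0.0019,0.0046,0,0,0,0,0,0.0026,0.0062,0,0,0,0,0,0.0032,0.0077,0,0,0,0,0,0.0038,0.0092,0,0,0,0,0,0.0045,0.0108,0,0,0,0,0,0.0051,0.0123,0,0,0,0,0,0.0057,0.0138,0,0,0,0,0,0.0057,0.0138,0,0,0,0])

```text
clock: 6.55
position: [0.5436, -0.0346, 0.0405]
ee_rot: [0.831, 0.556, 0.0, 0.0]
ft_force: [-0.9, -2.8, 2.5]
grip_width: -0.001
grasp_force: 1.2
```

>>> step_arm(commands=[0,0.0003,0.0008,0,0,0,0,0,0.0006,0.0015,0,0,0,0,0,0.001,0.0023,0,0,0,0,0,0.0013,0.0031,0,0,0,0,0,0.0016,0.0038,0,0,0,0,0,0.0019,0.0046,0,0,0,0,0,0.0022,0.0054,0,0,0,0,0,0.0026,0.0062,0,0,0,0,0,0.0029,0.0069,0,0,0,0,0,0.0032,0.0077,0,0,0,0])

```text
clock: 7.8
position: [0.5455, -0.0302, 0.0405]
ee_rot: [0.831, 0.556, 0.0, 0.0]
ft_force: [-1.2, -3.2, 2.3]
grip_width: 0.001
grasp_force: 1.6
```

>>> step_arm(commands=[0,0.0003,0.0008,0,0,0,0,0,0.0006,0.0015,0,0,0,0,0,0.001,0.0023,0,0,0,0,0,0.0013,0.0031,0,0,0,0,0,0.0016,0.0038,0,0,0,0,0,0.0019,0.0046,0,0,0,0,0,0.0022,0.0054,0,0,0,0,0,0.0026,0.0062,0,0,0,0,0,0.0029,0.0069,0,0,0,0,0,0.0032,0.0077,0,0,0,0])

```text
clock: 9.05
position: [0.5474, -0.0256, 0.0406]
ee_rot: [0.831, 0.556, 0.0, 0.0]
ft_force: [-1.5, -3.5, 2.3]
grip_width: 0.004
grasp_force: 1.7
```

>>> step_arm(commands=[0,0.0003,0.0008,0,0,0,0,0,0.0006,0.0015,0,0,0,0,0,0.001,0.0023,0,0,0,0,0,0.0013,0.0031,0,0,0,0,0,0.0016,0.0038,0,0,0,0,0,0.0019,0.0046,0,0,0,0,0,0.0022,0.0054,0,0,0,0,0,0.0026,0.0062,0,0,0,0,0,0.0029,0.0069,0,0,0,0,0,0.0032,0.0077,0,0,0,0])

```text
clock: 10.3
position: [0.549, -0.023, 0.0405]
ee_rot: [0.832, 0.555, -0.001, 0.001]
ft_force: [-4.1, -10.4, 4.9]
grip_width: -0.005
grasp_force: 5.4
```

The force rose from 3.8 to 11 N, so the gauge is snug. I'll back straight off now, then lift.

>>> step_arm(commands=[0,-0.0064,-0.0154,0,0,0,0,0,-0.0128,-0.0308,0,0,0,0,0,-0.0191,-0.0462,0,0,0,0,0,-0.0255,-0.0616,0,0,0,0,0,-0.0319,-0.077,0.02,0,0,0,0,-0.0319,-0.077,0.08,0,0,0,0,-0.0319,-0.077,0.15,0,0,0,0,-0.0319,-0.077,0.2,0,0,0,0,-0.0319,-0.077,0.2,0,0,0,0,-0.0319,-0.077,0.2,0,0,0])

```text
clock: 11.55
position: [0.5298, -0.0674, 0.1605]
ee_rot: [0.831, 0.556, -0.0, 0.0]
ft_force: [-0.3, -0.0, -0.3]
grip_width: 0.001
grasp_force: 0.0
```

```bash
python3 - <<'E'
from h import *
o=get_obs();print(o['clock'],o['position'],o['ft_force'])
s=cv2.cvtColor(camera('scene'),4)[215:305,245:430];d=cv2.cvtColor(camera('side'),4)[215:310,230:400]
cv2.imwrite('pics/c2.png',np.vstack([cv2.resize(x,(740,300),interpolation=2) for x in(s,d)]))
E
```

```text
11.55 [ 0.52980933 -0.06741986  0.16045492] [-0.34206307 -0.00236138 -0.30796384]
```

View pics/c2.png

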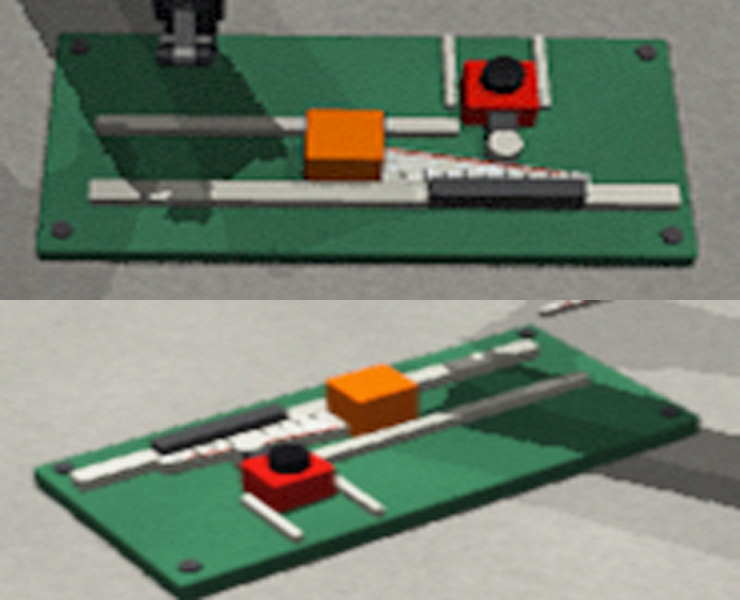

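The gauge lies flat along the fence with its blade touching the nose. The nose is still at crop (506,143), so the jaw hasn't moved, and the gripper is clear.

```bash
python3 -c "
from workcell import *
print(hand_in())"
```

```text
the job is handed in; nothing more can be done
None
```

The gauge is in the gap, pushed until it dragged at about 11 N, with the jaw showing no movement in the before and after pictures and the gripper clear; I handed the job in at about 11.7 s, and no verdict came back.

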